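Clamp the sensor housing in the tilted marking fixture

ROBOT

A 6-joint arm with a two-finger parallel gripper is mounted at the origin on the work surface. World frame = base frame: x ahead of the robot, y to its left, z up, the work surface at z = 0. Lengths are in mm, angles in rad, forces in N, time in s.
With the tool pointing down it reaches from about 300 to 950 mm from the base axis. Payload 3.1 kg.
Tool frame: the origin (TCP) lies on the centre line of the jaws, within the pads' length; the fingertips stand 25 mm ahead of it and the grasp point (between the pads) lies 6 mm ahead of it (r.tip_reach is the distance from the TCP to the fingertips, in mm); z points along the fingers, y is the line along which they close (so a half turn about z gives the same grasp; the last joint's range is limited). The gripper opens to 85 mm and grips with 20 to 120 N. Pads are 22 mm wide; open, the fingers measure 114 mm over their backs; the gripper's body (76 mm by 85 mm) begins 54 mm behind the grasp point. The pads swing forward as they close: fully open they stand 13 mm farther back than shut.
Start: joints at [-1.406, 0.308, 1.634, -0, 1.2, -0.07], TCP at [145.377, -607.863, 256.272] pointing down, gripper open.
Joint ranges: [-3.06, 3.06], [-0.79, 1.96], [0.05, 2.63], [-1.19, 4.34], [0.05, 2.64], [-2.94, 2.94]. Speed limits (rad/s): [2.79, 2.79, 3.14, 3.14, 3.14, 3.14].

INTERFACE

Orientations are given as a 3x3 rotation matrix whose columns are the frame's x, y, z axes.
In Python, from plant import monitor, viewer, workorder, r gives the robot as it stands. The module is installed in compiled form; this text tells all that it offers.
- The arm moves only by the shell command python3 -m creep 'ROWS' [FORCE]. ROWS is JSON, one flat list of numbers, 7 for each row, row after row: the shift along the world's x, y, z in mm, then the turn, a rotation vector about the world's x, y, z in rad, then the finger opening in mm, from 0 to 85.4. A call has 1 to 20 rows; each row shifts and turns the commanded pose from where the row before left it; what a row does not reach is not made up. A row lasts 1/12 s, in which the tool goes at most 41.7 mm and 7.16 degrees, less where a joint would pass 70% of its speed; a pose out of reach is approached as far as the arm can. A call is refused whole if a number of a shift passes 41.7 or a number of a turn 0.125, either way. A call with a gripper value outside its range is refused whole. The fingers move at their own pace and stop on an object; FORCE is the grip in N (left out, the last holds). Time passes only in rows, so rows that do not move let the fingers close. It gives the time, the measured TCP pose, the force, the opening and the grip force at its end, in the units of the state.
- monitor.read_state(): the state, without advancing time (a new reading comes with each control period).
- viewer.grab_frame(name): name is "scene" or "top"; returns a dict with "frame" (384x512x3 uint8, red, green, blue), "depth" (384x512 float32, mm along the optical axis (not along the pixel's ray), 0 where there is no reading), "fx", "fy", "cx", "cy" (pixels), "xyz" and "rotation" of the camera in the world. Camera axes: x right, y up, looking along -z (the intrinsics and any distortion apply to the point x, -y, -z); pixel columns grow to the right and rows downward; lengths in mm; the calibration is good to about 2 mm. A picture is of the moment at which its call begins.
- workorder.hand_in(): hands the job in; it is judged then, once.
The state is a dict: "time": time; "joint_positions": joint angles; "joint_velocities": joint speeds; "tau": joint torques, N m; "position": TCP position; "tcp_rot": TCP orientation; "force": force on the tool from outside, world axes, zero at the start; "ft_torque": the same for the moment, N m; "finger_gap": finger opening in mm; "grip_force": force on a finger pad.
Only numpy, scipy, OpenCV 4.12 (cv2) and the standard library are available. Lean on these libraries where they do the work, as an engineer would, in place of code of your own. Each camera call takes 0.05 s, during which the arm holds its last target. There are 200 camera calls.

TASK

Get the mint-green sensor housing in the tilted fixture ready for laser marking: push it along its ledge until it sits fully home against the side stop, then swing the clamp arm over it as far as it goes and screw the black knob down clockwise until its brass collar is tight on the arm. Let go of it then, and leave the other things on the bench where they are.

Things in the scene. Friction and masses are not known exactly. Their poses are not given: they have to be found in the camera images.
- bed: Sloping aluminium bed of the fixture. Origin on its upper face at the nest: where the housing's origin lies when home. x runs up the slope, 30 deg above level, about towards the robot; y level, towards the side stop (robot's right); z square to the bed, 30 deg from vertical, leaning away from the robot. Bed x -45 to +70, y -105 to +107 mm. Lower ledge: x -38 to -30, y -105 to +50, 13 mm high
- stop_face (a point): Centre of the side stop's face, at bed x +4, y +45, z 12 mm; the face looks along bed -y. The stop is a steel block 40 (x) x 12 (y) x 24 mm high
- housing: Mint-green sensor housing with grey ends, 60 (x) x 90 (y) x 32 (z) mm, about 0.3 kg, loose, flat on the bed against the ledge. Origin at the centre of its underside, axes as the bed's. Top flat from x -30 to +5, then sloping down to 17 mm high at x +30. Starts 16 to 48 mm short of the stop (bed y negative); push its end face at y -45 towards bed +y; home at bed x 0, y 0
- clamp_arm (a joint): Dark steel clamp arm turning about a post, stiff (about 4 N at the knob), stays where left. 0 = closed, on its own stop, along bed -y, the knob over bed x -13, y 0; positive to 1.6 = open, counter-clockwise seen from above, towards bed +x; starts 0.95 to 1.45. 28 mm wide, 85 mm from post to knob axis, underside 48 and top 62 mm above the bed
- clamp_pivot (a point): Point on the clamp arm's turning axis (along bed z) at the arm's top face: bed x -13, y +85, z 62 mm. A 18 mm cap stands 4 mm above it
- clamp_end (a point): Point on the arm's top face at the knob's axis, 62 mm above the bed; swings with the arm. z is the knob's axis; -y points from post to knob
- knob (a joint): Angle of the black knob relative to the arm: 0 = collar tight on the arm (a hard stop: it turns no further), positive = unscrewed, counter-clockwise seen from above; starts at 7.2 to 9.8, limit 14. One turn (6.28) lifts it 6 mm. Takes about 0.06 N m to turn, stays where left
- knob_grip (a point): Point on the knob's axis at the height to grip: 24 mm above the arm's top when tight, plus the screw's lift. Moves with arm and screw, does not spin. The knob is a fluted cylinder 50 mm across, from 16 mm below to 14 mm above this point, axis along bed z; under it a brass collar 28 mm across
- foot: Rubber foot 22 mm across on a spring plunger at the spindle's lower end, on the knob's axis. Its underside lies 28.5 mm along z from its origin and stands 35 mm or more above the bed at the start, clear of the housing's top. It meets the housing about 0.6 turn before the collar is tight, and presses about 14 N when tight
- hex_key: Dark L-shaped hex key, 110 x 34 mm, lying on the hole plate beside the fixture: leave alone.
- focus_gauge: Orange T-shaped focus gauge, 150 x 45 x 12 mm, lying on the hole plate beside the fixture: leave alone.
- wipe_bottle: White bottle, 60 mm across, 150 mm high, standing on the bench on the left: leave alone.
- driver: Screwdriver lying on the bench on the left: leave alone.
- caliper: Digital caliper, 225 mm long, lying on the bench on the left: leave alone.
- spare1: Spare housing, the same as the one in the fixture, lying in the red bin (240 x 170 x 70 mm) on the right: leave alone.
- spare2: Second spare housing in the red bin: leave alone.
Mind the look-alikes: they are no part of the job. What is shaped like the housing but orange or purple is not meant.

How it is judged:
By the outcome, as a careful person would: the job done as asked, in the order asked, and still so for the second after the job is handed in, with the robot touching nothing.
It also fails if it takes over 72 s, if anything falls off the work surface, if the arm or the gripper's body presses on something with over 40 N, if the wrist force passes 120 N, or if a joint passes its speed limit or range.

## Working session

There is one attempt and no reset: what is moved stays moved. The work goes in short steps, Python scripts to look and compute and a shell command to move; the robot and the scene stay as the last step left them, time stands still between calls to the robot, and variables do not carry over. Pictures are saved under pics/ and viewed, at most 10 in all, crops included, and the job is handed in when it is done.

```bash
mkdir -p pics
python3 - <<'E'
from plant import monitor, viewer, r
import cv2,numpy as np
s=monitor.read_state();print(s)
ims=[]
for n in("scene","top"):
    f=viewer.grab_frame(n);np.savez(f"{n}0.npz",**f);cv2.imwrite(f"pics/{n}0.png",f["frame"][:,:,::-1])
    print(n,f["fx"],f["fy"],f["cx"],f["cy"],f["xyz"],np.round(f["rotation"],4).tolist(),[k for k in f])
E
```

```text
{'time': 0.0, 'joint_positions': array([-1.40567222e+00,  3.09021941e-01,  1.63521774e+00, -5.82361860e-06,
        1.19969021e+00, -6.96923687e-02]), 'joint_velocities': array([-4.98331933e-04,  8.96064761e-04, -7.10942876e-04,  1.14502380e-04,
        4.28180130e-05,  7.54762881e-04]), 'tau': array([ 5.58135489e-04, -4.15250015e+01, -2.76663995e+01,  4.51129711e-05,
        1.03345443e-02, -7.86698621e-06]), 'position': array([ 145.2636509 , -607.08446411,  255.02160864]), 'tcp_rot': array([[ 9.72556596e-01,  2.32666104e-01, -3.89534852e-04],
       [ 2.32666377e-01, -9.72553878e-01,  2.30454619e-03],
       [ 1.57346153e-04, -2.33193326e-03, -9.99997269e-01]]), 'force': array([ 0.44552343,  0.60254716, -0.1087142 ]), 'ft_torque': array([-0.01623424, -0.00010013, -0.03145682]), 'grip_force': 0.0, 'finger_gap': 85.35941153265914}
scene 480.222260182384 480.222260182384 259.8664544337845 197.6490919605227 [1237.52742409  461.43381893 1306.25695737] [[-0.5254, -0.6737, 0.5197], [0.8508, -0.4151, 0.3222], [-0.0013, 0.6114, 0.7913]] ['frame', 'depth', 'fx', 'fy', 'cx', 'cy', 'xyz', 'rotation']
top 349.7296144914818 349.7296144914818 262.3331170495083 196.49603443579767 [ 187.88419514  -27.69815583 1503.07923026] [[-0.0058, 0.9874, -0.1582], [-1.0, -0.0069, -0.0062], [-0.0072, 0.1581, 0.9874]] ['frame', 'depth', 'fx', 'fy', 'cx', 'cy', 'xyz', 'rotation']
```

View pics/scene0.png

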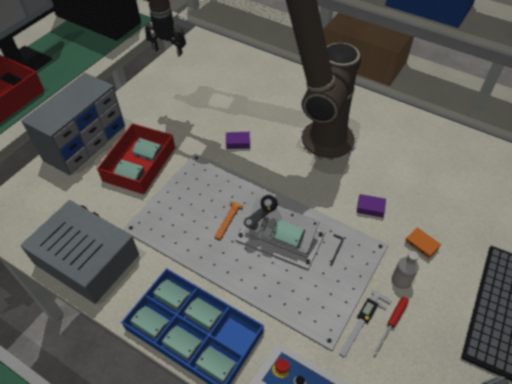

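View pics/top0.png

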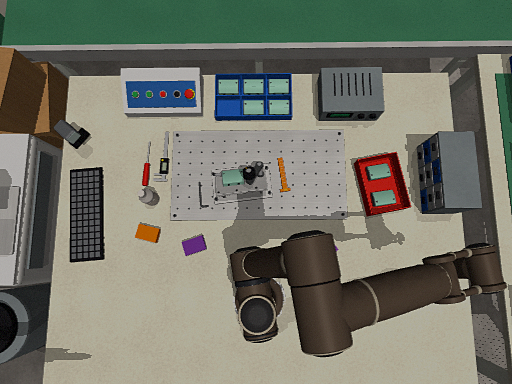

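The housing in the fixture is at scene (289,233) and top (232,177). The knob is at scene (268,203) and top (249,174). Other mint housings are in the red bin at top (378,172) and (383,197), and in the blue tray at top (228–280, 85–107). The purple and orange blocks are look-alikes. Only the one on the tilted bed fits the description, and I'll confirm it in an enlarged crop.

Run:
```python
import cv2,numpy as np
a=np.load("scene0.npz");b=np.load("top0.npz")
A=cv2.resize(a["frame"][185:275,220:340],None,fx=6.6,fy=6.6,interpolation=cv2.INTER_CUBIC)[:,:,::-1][:,:]
B=cv2.resize(b["frame"][150:215,190:300],None,fx=6,fy=6,interpolation=cv2.INTER_CUBIC)[:,:,::-1]
A=cv2.resize(A,(400,300));B=cv2.resize(B,(400,236))
# stacked scaled
C=np.zeros((600,800,3),np.uint8)
A=cv2.resize(a["frame"][188:272,230:330][:,:,::-1],(500,420)[:2] if 0 else (390,328),interpolation=cv2.INTER_CUBIC)
C=np.zeros((600,800,3),np.uint8);C[:328,:390]=A
B=cv2.resize(b["frame"][155:210,200:280][:,:,::-1],(400,275),interpolation=cv2.INTER_CUBIC);C[:275,400:]=B
cv2.imwrite("pics/crop0.png",C[:330])
```

```text
(no output)
```

View pics/crop0.png

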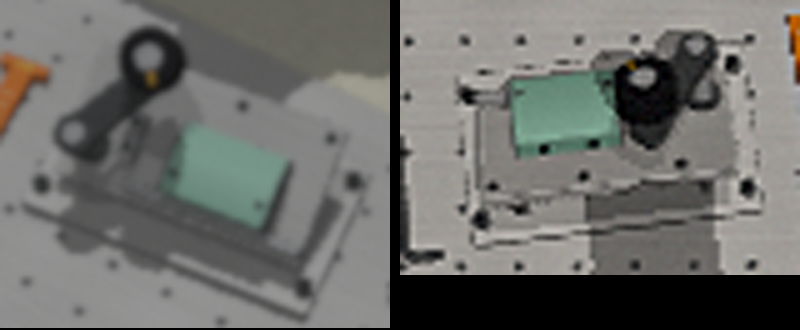

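The crop confirms it: the mint housing lies on the sloping bed, with the clamp arm open, the pivot cap at crop (72,133) and the knob at crop (152,58). Next I'll fit the bed frame from depth.

```bash
cat > h.py <<'E'
import numpy as np,cv2
def cloud(f):
    d=f["depth"];v,u=np.mgrid[:d.shape[0],:d.shape[1]]
    P=np.stack([(u-f["cx"])/f["fx"]*d,-(v-f["cy"])/f["fy"]*d,-d],-1)
    return P@np.asarray(f["rotation"]).T+np.asarray(f["xyz"])
def mint(f):
    h=cv2.cvtColor(f["frame"],cv2.COLOR_RGB2HSV)
    return cv2.inRange(h,(65,45,60),(95,255,255))>0
def uv(f,p):
    q=(np.asarray(p)-f["xyz"])@np.asarray(f["rotation"])
    return f["fx"]*q[...,0]/-q[...,2]+f["cx"],f["cy"]+f["fy"]*q[...,1]/q[...,2]
E
python3 - <<'E'
from h import *
fs={n:dict(np.load(n+"0.npz")) for n in("scene","top")}
for n,(r0,r1,c0,c1) in dict(scene=(215,252,270,308),top=(160,192,215,250)).items():
    f=fs[n];P=cloud(f);m=np.zeros(P.shape[:2],bool);m[r0:r1,c0:c1]=mint(f)[r0:r1,c0:c1];m&=f["depth"]>0
    Q=P[m];print(n,len(Q),Q.mean(0).round(1),Q.min(0).round(1),Q.max(0).round(1))
    # ransac plane
    best=0;rng=np.random.default_rng(0)
    for _ in range(500):
        a,b,c=Q[rng.choice(len(Q),3,replace=False)];k=np.cross(b-a,c-a);L=np.linalg.norm(k)
        if L<50: continue
        k/=L;i=abs((Q-a)@k)<1.5
        if i.sum()>best: best=i.sum();I=i
    c=Q[I].mean(0);k=np.linalg.svd(Q[I]-c)[2][2];k*=np.sign(k[2]);print(best,c.round(1),k.round(3),"tilt",np.degrees(np.arccos(k[2])).round(1),"yaw",np.degrees(np.arctan2(k[1],k[0])).round(1))
    # plate
    m=(P[...,0]>300)&(P[...,0]<700)&(abs(P[...,1])<250)&(f["depth"]>0);print("plate z hist",np.histogram(P[m][:,2],bins=np.arange(-10,40,4)))
E
```

```text
scene 493 [509.3 106.   88.7] [475.9  61.1  72.4] [539.2 148.7 101.5]
159 [513.1 107.4  87.9] [0.377 0.039 0.925] tilt 22.3 yaw 5.9
plate z hist (array([  11,  177,  467, 1100, 4617, 4385, 1032,  666,  520,  110,   22,
         11]), array([-10,  -6,  -2,   2,   6,  10,  14,  18,  22,  26,  30,  34,  38]))
top 304 [496.1 104.5  91.1] [463.5  60.2  76.8] [533.3 149.3 102.7]
97 [499.  107.3  92.5] [0.277 0.101 0.956] tilt 17.1 yaw 20.0
plate z hist (array([   9,  129,  374,  658, 2301, 3230, 1343,  437,  376,  148,   31,
          4]), array([-10,  -6,  -2,   2,   6,  10,  14,  18,  22,  26,  30,  34,  38]))
```

Run:
```python
from h import *
for n,u,v,w,h in(("scene",232,192,106,79),("top",200,153,84,63)):
    f=np.load(n+"0.npz");k=7.5 if n=="scene" else 9.5
    C=cv2.resize(f["frame"][v:v+h,u:u+w],None,fx=k,fy=k,interpolation=cv2.INTER_LANCZOS4)[:,:,::-1]
    C=cv2.convertScaleAbs(C,alpha=1.4)
    for i in range(0,w,10):cv2.putText(C,str(u+i),(int((i+.5)*k)-10,10),0,.35,(0,0,255),1);cv2.line(C,(int((i+.5)*k),12),(int((i+.5)*k),18),(0,0,255),1)
    for i in range(0,h,10):cv2.putText(C,str(v+i),(0,int((i+.5)*k)+4),0,.35,(0,0,255),1)
    cv2.imwrite(f"pics/{n}1.png",C)
```

```text
(no output)
```

View pics/scene1.png

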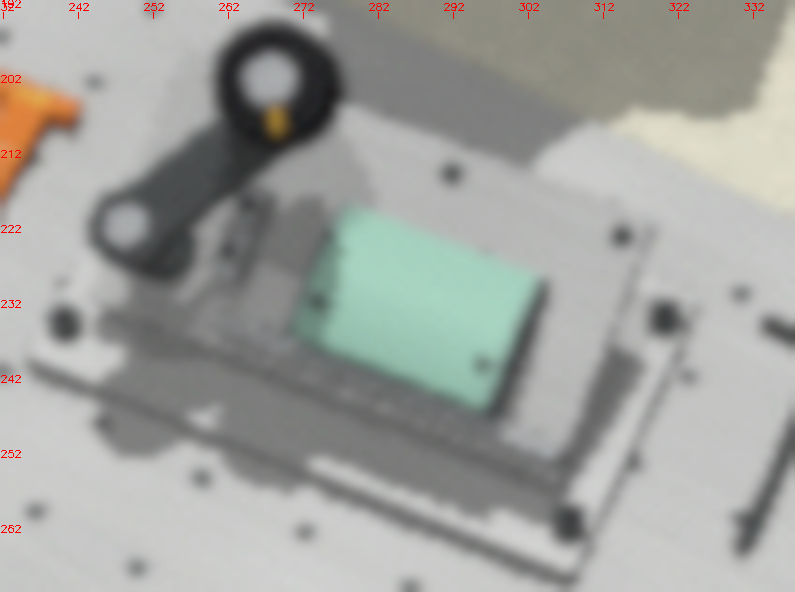

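View pics/top1.png

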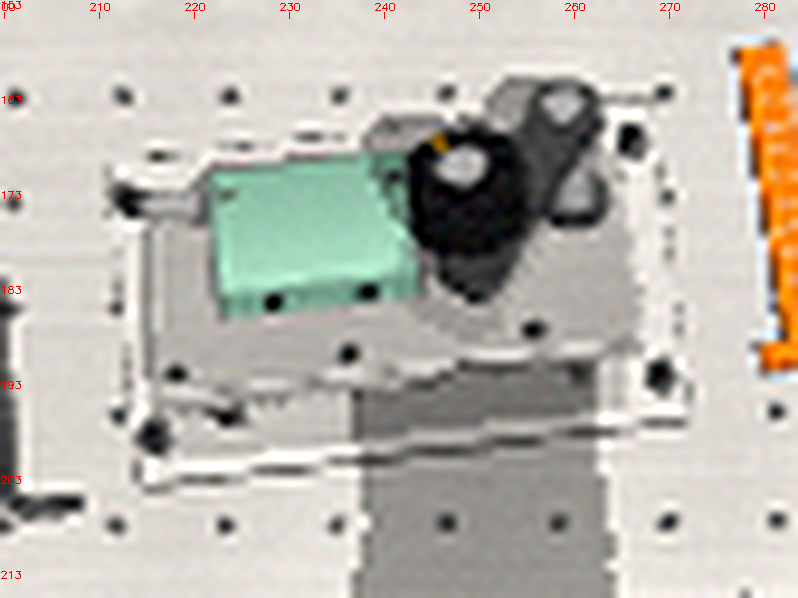

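The pictures give these pixel positions:
- **Cap:** scene (248.4,221.4) and top (258.6,163.3).
- **Knob disc:** scene (267.5,201.9) and top (248.1,169.7).
- **Housing top corners, scene:** (278.2,218.8), (304.2,228.6), (296.8,246.4) and (271.1,236.8).
- **Housing top corners, top view:** (222.4,183.2), (243.5,181.1) and (221.4,170.4).

I'll fit the bed frame to these points by least squares.

```bash
cat > fit.py <<'E'
from h import *
from scipy.optimize import least_squares
from scipy.spatial.transform import Rotation as R
fs={n:dict(np.load(n+"0.npz")) for n in("scene","top")}
def Rb(yaw):
    x=np.array([-np.cos(np.pi/6),0,.5]);y=np.array([0,-1.,0]);M=np.stack([x,y,np.cross(x,y)],1)
    return R.from_euler("z",yaw).as_matrix()@M
def pts(p):
    o,yaw,s,th,lift,hy=p[:3],p[3],p[4],p[5],p[6],p[7]
    k=[-13+85*np.sin(th),85-85*np.cos(th),100+lift]
    H=lambda x,y,z:[x,s+y,z]
    return [("scene",[-13,85,66],248.4,221.4,1),("top",[-13,85,66],258.6,163.3,1),
     ("scene",k,267.5,201.9,1),("top",k,248.1,169.7,1),
     ("scene",H(30,hy,17),278.2,218.8,1),("scene",H(30,-hy,17),304.2,228.6,1),("scene",H(-30,-hy,32),296.8,246.4,1),("scene",H(-30,hy,32),271.1,236.8,1),
     ("top",H(30,-hy,17),222.4,183.2,1),("top",H(30,hy,17),243.5,181.1,1),("top",H(30,-hy,0),222.9,186,1),("top",H(30,hy,0),243.7,183.9,1),("top",H(-30,-hy,32),221.4,170.4,1),
     ("top",[70,-105,0],215.3,195.1,.4),("top",[70,107,0],266.6,189.1,.4),("scene",[70,-105,0],318.8,222.2,.4),("scene",[-45,-105,0],306.8,256.6,.4)]
def res(p):
    o=[]
    for n,b,u,v,w in pts(p):
        U,V=uv(fs[n],p[:3]+Rb(p[3])@np.array(b,float));o+=[w*(U-u),w*(V-v)]
    return np.array(o+[(p[6]-8)*.2,(p[7]-43.5)*.2])
p=least_squares(res,[500,80,70,0,-30,1.2,8,43.5],loss="soft_l1").x
if __name__=="__main__":
    print("o",p[:3].round(1),"yaw",np.degrees(p[3]).round(2),"s",p[4].round(1),"th",p[5].round(3),"lift",p[6].round(1),"hy",p[7].round(1))
    for (n,b,*_),e in zip(pts(p),res(p)[:-2].reshape(-1,2)): print(n,np.round(b,0),e.round(2))
    print(Rb(p[3]).round(4).tolist())
    # triangulate cap, knob
    def tri(a,b):
        f=lambda x:np.array([*uv(fs["scene"],x),*uv(fs["top"],x)])-[*a,*b]
        return least_squares(f,[500,50,100]).x
    C=tri((248.4,221.4),(258.6,163.3));K=tri((267.5,201.9),(248.1,169.7))
    for q in(C,K):print(q.round(1),((q-p[:3])@Rb(p[3])).round(1))
np.save("bed.npy",p)
E
python3 fit.py
```

```text
o [495.5  74.1  61.5] yaw 6.51 s -30.4 th 1.026 lift 9.7 hy 43.1
scene [-13  85  66] [0.28 0.25]
top [-13  85  66] [ 0.21 -0.18]
scene [ 60.  41. 110.] [0.36 0.05]
top [ 60.  41. 110.] [0.31 0.19]
scene [30. 13. 17.] [0.39 0.03]
scene [ 30. -73.  17.] [0.27 0.06]
scene [-30. -73.  32.] [-0.14  0.31]
scene [-30.  13.  32.] [-0.54 -0.32]
top [ 30. -73.  17.] [0.05 0.21]
top [30. 13. 17.] [-0.27 -0.17]
top [ 30. -73.   0.] [0.18 0.09]
top [30. 13.  0.] [-0.03 -0.26]
top [-30. -73.  32.] [ 0.1  -0.02]
top [  70 -105    0] [ 0.15 -0.29]
top [ 70 107   0] [ 0.25 -0.35]
scene [  70 -105    0] [ 0.25 -0.58]
scene [ -45 -105    0] [-0.35 -0.31]
[[-0.8604, 0.1133, 0.4968], [-0.0981, -0.9936, 0.0567], [0.5, 0.0, 0.866]]
[548.8  -5.7 112.7] [-12.5  85.3  66.3]
[504.2  33.9 187.6] [ 59.5  41.  111.3]
```

```bash
cat > go.py <<'E'
import sys
from h import *
from scipy.spatial.transform import Rotation as R
from plant import monitor
def Rb(yaw):
    x=np.array([-np.cos(np.pi/6),0,.5]);y=np.array([0,-1.,0]);M=np.stack([x,y,np.cross(x,y)],1)
    return R.from_euler("z",yaw).as_matrix()@M
p=np.load("bed.npy");B=Rb(p[3]);s=monitor.read_state()
T0=np.stack([-B[:,1],-B[:,0],-B[:,2]],1)
# args: bed x y z phi(ccw about bed z) n_rows
M=T0.T@R.from_matrix(np.eye(3)).as_matrix()
rel=R.from_matrix(B.T@s["tcp_rot"]@(B.T@T0).T).as_rotvec()
print("t",round(s["time"],2),"bed pos",((s["position"]-p[:3])@B).round(1),"bed relrot",rel.round(3),"F bed",(s["force"]@B).round(1),"Tq bed",(s["ft_torque"]@B).round(3),"gap",round(s["finger_gap"],1),"grip",round(s["grip_force"],1),"q",s["joint_positions"].round(2))
if len(sys.argv)>1:
    x,y,z,phi,n=map(float,sys.argv[1:6])
    d=p[:3]+B@[x,y,z]-s["position"]
    w=(R.from_rotvec(B[:,2]*phi)*R.from_matrix(T0@s["tcp_rot"].T)).as_rotvec()
    print("delta",d.round(1),"rot",w.round(3),"per row",(d/n).round(2),(w/n).round(4))
E
python3 go.py -8 -95 101 0 20
```

```text
t 0.1 bed pos [465.  637.2 -44.8] bed relrot [-0.38   0.426 -1.413] F bed [ 0.5 -0.2  0.1] Tq bed [ 0.044 -0.031  0.01 ] gap 85.6 grip 0.0 q [-1.41  0.31  1.64  0.    1.2  -0.07]
delta [ 396.5  782.2 -110.2] rot [0.327 0.466 1.414] per row [19.82 39.11 -5.51] [0.0163 0.0233 0.0707]
```

```bash
python3 -m creep '[16.5,32.5,0,0.0136,0.0194,0.059,0, 16.5,32.5,0,0.0136,0.0194,0.059,0, 16.5,32.5,0,0.0136,0.0194,0.059,0, 16.5,32.5,0,0.0136,0.0194,0.059,0, 16.5,32.5,0,0.0136,0.0194,0.059,0, 16.5,32.5,0,0.0136,0.0194,0.059,0, 16.5,32.5,0,0.0136,0.0194,0.059,0, 16.5,32.5,0,0.0136,0.0194,0.059,0, 16.5,32.5,0,0.0136,0.0194,0.059,0, 16.5,32.5,0,0.0136,0.0194,0.059,0, 16.5,32.5,0,0.0136,0.0194,0.059,0, 16.5,32.5,0,0.0136,0.0194,0.059,0, 16.5,32.5,0,0.0136,0.0194,0.059,0, 16.5,32.5,0,0.0136,0.0194,0.059,0, 16.5,32.5,0,0.0136,0.0194,0.059,0, 16.5,32.5,0,0.0136,0.0194,0.059,0, 16.5,32.5,0,0.0136,0.0194,0.059,0, 16.5,32.5,0,0.0136,0.0194,0.059,0, 16.5,32.5,0,0.0136,0.0194,0.059,0, 16.5,32.5,0,0.0136,0.0194,0.059,0]'; python3 go.py -8 -95 101 0 6
```

```text
time: 1.77
position: [475.7, 43.9, 255.9]
tcp_rot: [[0.119, 0.894, -0.433], [0.991, -0.13, 0.004], [-0.053, -0.43, -0.901]]
force: [0.5, -1.1, 0.2]
finger_gap: -0.2
grip_force: 0.0
t 1.77 bed pos [117.2  27.8 156.8] bed relrot [-0.062  0.072 -0.231] F bed [-0.2  1.1  0.4] Tq bed [-0.043  0.181  0.006] gap -0.2 grip 0.0 q [-0.    0.3   1.71  0.    1.58  0.13]
delta [  66.1  131.1 -110.9] rot [0.054 0.079 0.231] per row [ 11.02  21.85 -18.48] [0.0089 0.0131 0.0385]
```

```bash
python3 -m creep '[13,26,-10,0.0108,0.0158,0.0462,0, 13,26,-15,0.0108,0.0158,0.0462,0, 13,26,-20,0.0108,0.0158,0.0462,0, 13,26,-30,0.0108,0.0158,0.0462,0, 13,26,-30,0.0108,0.0158,0.0462,0, 0,0,0,0,0,0,0, 0,0,0,0,0,0,0]'; python3 go.py -8 -95 35 0 5
```

```text
time: 2.35
position: [537.7, 172.7, 146.6]
tcp_rot: [[-0.113, 0.856, -0.504], [0.994, 0.096, -0.058], [-0.001, -0.507, -0.862]]
force: [-0.6, 0.1, 0.7]
finger_gap: 0.0
grip_force: 0.0
t 2.35 bed pos [ -3.5 -93.2 100.3] bed relrot [ 0.001 -0.009 -0.001] F bed [ 0.8 -0.2  0.3] Tq bed [-0.02   0.244 -0.04 ] gap 0.0 grip 0.0 q [0.21 0.62 1.5  0.05 1.55 0.08]
delta [-28.7  -1.4 -58.8] rot [ 0.002 -0.008  0.001] per row [ -5.75  -0.29 -11.76] [ 0.0005 -0.0017  0.0001]
```

Descend, then begin the push in bed +y, which is world (.1133, -.9936, 0).

```bash
python3 -m creep '[-6,-0.3,-12,0,-0.0015,0,0, -6,-0.3,-12,0,-0.0015,0,0, -6,-0.3,-12,0,-0.0015,0,0, -6,-0.3,-12,0,-0.0015,0,0, -5,-0.3,-10,0,0,0,0, 0,0,0,0,0,0,0, 0,0,0,0,0,0,0]'; python3 go.py -8 -84 34 0 5
```

```text
time: 2.93
position: [511.4, 169.8, 94.5]
tcp_rot: [[-0.109, 0.865, -0.49], [0.994, 0.095, -0.055], [-0.001, -0.493, -0.87]]
force: [-0.6, 0.6, -0.1]
finger_gap: -0.0
grip_force: 0.0
t 2.93 bed pos [ -6.5 -93.3  41.9] bed relrot [-0.001  0.008 -0.004] F bed [ 0.4 -0.6 -0.4] Tq bed [ 0.036  0.296 -0.024] gap -0.0 grip 0.0 q [0.21 0.64 1.6  0.05 1.42 0.08]
delta [-1.6 -9.5 -7.6] rot [-0.     0.008  0.004] per row [-0.33 -1.91 -1.52] [-0.      0.0016  0.0008]
```

Run:
```python
from h import *
from plant import viewer
f=viewer.grab_frame("scene");np.savez("scene2.npz",**f)
C=cv2.resize(f["frame"][175:265,235:355],(800,600),interpolation=cv2.INTER_CUBIC)[:,:,::-1];cv2.imwrite("pics/s2.png",cv2.convertScaleAbs(C,alpha=1.4))
```

```text
(no output)
```

View pics/s2.png

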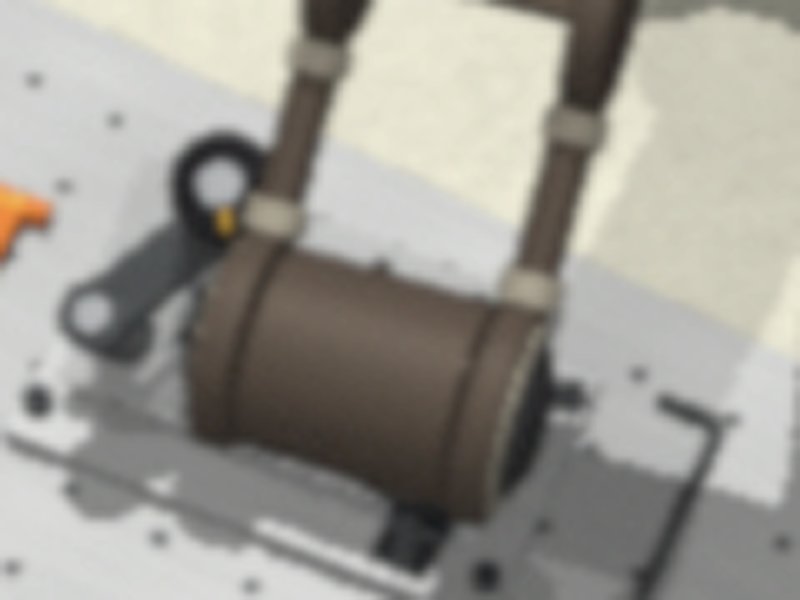

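The wrist hides the housing. The fingers, at about crop (410,530), are beside its end, and the knob, cap and key are clear. I'll lower slightly and push in small steps while watching the force.

```bash
python3 -m creep '[-3.5,-0.3,-6.5,0,0.008,0.004,0, 0.2,-2,0,0,0,0,0, 0.2,-2,0,0,0,0,0, 0.2,-2,0,0,0,0,0, 0.2,-2,0,0,0,0,0, 0.2,-2,0,0,0,0,0, 0.2,-2,0,0,0,0,0, 0.2,-2,0,0,0,0,0, 0.2,-2,0,0,0,0,0]'; python3 go.py; python3 -m creep '[0.2,-2,0,0,0,0,0, 0.2,-2,0,0,0,0,0, 0.2,-2,0,0,0,0,0, 0.2,-2,0,0,0,0,0, 0,0,0,0,0,0,0]'; python3 go.py -8 -56 35 0 5
```

```text
time: 3.73
position: [509.8, 154.4, 87.0]
tcp_rot: [[-0.114, 0.86, -0.497], [0.993, 0.099, -0.056], [0.001, -0.5, -0.866]]
force: [1.1, 1.7, -0.0]
finger_gap: 0.1
grip_force: 1.2
t 3.73 bed pos [ -7.4 -78.2  33.8] bed relrot [-0.     0.     0.001] F bed [-1.1 -1.6  0.6] Tq bed [-0.394  0.318 -0.006] gap 0.1 grip 1.2 q [0.19 0.64 1.61 0.04 1.41 0.06]
time: 4.15
position: [510.6, 145.7, 87.1]
tcp_rot: [[-0.114, 0.86, -0.497], [0.993, 0.099, -0.057], [-0.0, -0.5, -0.866]]
force: [0.7, 2.5, 0.3]
finger_gap: -0.1
grip_force: 0.8
t 4.15 bed pos [ -7.2 -69.5  33.7] bed relrot [ 0. -0.  0.] F bed [-0.7 -2.4  0.7] Tq bed [-0.218  0.298 -0.025] gap -0.1 grip 0.8 q [0.18 0.64 1.61 0.03 1.41 0.05]
delta [  2.8 -13.2   0.7] rot [ 0.    -0.    -0.001] per row [ 0.57 -2.65  0.14] [ 0.     -0.     -0.0001]
```

```bash
python3 -m creep '[0.2,-2,0,0,0,0,0, 0.2,-2,0,0,0,0,0, 0.2,-2,0,0,0,0,0, 0.2,-2,0,0,0,0,0, 0.2,-2,0,0,0,0,0]'; python3 go.py;  python3 -m creep '[0.1,-1,0,0,0,0,0, 0.1,-1,0,0,0,0,0, 0,0,0,0,0,0,0]'; python3 go.py; python3 -m creep '[0.1,-1,0,0,0,0,0, 0.1,-1,0,0,0,0,0, 0,0,0,0,0,0,0]'; python3 go.py
```

```text
time: 4.57
position: [511.5, 136.2, 87.1]
tcp_rot: [[-0.114, 0.86, -0.497], [0.993, 0.099, -0.057], [0.001, -0.5, -0.866]]
force: [2.7, 3.0, 1.2]
finger_gap: -0.2
grip_force: 1.8
t 4.57 bed pos [ -7.1 -59.9  33.7] bed relrot [-0.    -0.     0.001] F bed [-2.  -2.7  2.5] Tq bed [-0.527  0.383  0.036] gap -0.2 grip 1.8 q [0.16 0.64 1.61 0.03 1.41 0.04]
time: 4.82
position: [511.4, 133.9, 86.9]
tcp_rot: [[-0.114, 0.86, -0.497], [0.993, 0.099, -0.057], [-0.0, -0.501, -0.866]]
force: [0.9, 3.4, 1.2]
finger_gap: 0.1
grip_force: 1.3
t 4.82 bed pos [ -6.9 -57.6  33.4] bed relrot [ 0.    -0.001  0.001] F bed [-0.6 -3.3  1.7] Tq bed [-0.348  0.406  0.004] gap 0.1 grip 1.3 q [0.16 0.64 1.62 0.02 1.41 0.04]
time: 5.07
position: [511.5, 132.6, 86.8]
tcp_rot: [[-0.114, 0.86, -0.498], [0.994, 0.099, -0.056], [0.001, -0.501, -0.866]]
force: [1.9, 3.5, 1.2]
finger_gap: -0.1
grip_force: 2.2
t 5.07 bed pos [ -6.8 -56.3  33.2] bed relrot [-0.001 -0.001  0.001] F bed [-1.4 -3.3  2.2] Tq bed [-0.647  0.469  0.07 ] gap -0.1 grip 2.2 q [0.16 0.64 1.62 0.02 1.41 0.03]
```

```bash
python3 -m creep '[0.1,-1,0,0,0,0,0, 0.1,-1,0,0,0,0,0, 0,0,0,0,0,0,0]'; python3 go.py;  python3 -m creep '[0.1,-1,0,0,0,0,0, 0.1,-1,0,0,0,0,0, 0,0,0,0,0,0,0]'; python3 go.py
```

```text
time: 5.32
position: [511.7, 132.4, 86.8]
tcp_rot: [[-0.112, 0.86, -0.497], [0.994, 0.099, -0.052], [0.004, -0.5, -0.866]]
force: [0.2, 9.2, 0.8]
finger_gap: 0.3
grip_force: 4.5
t 5.32 bed pos [ -7.  -56.1  33.3] bed relrot [-0.005 -0.     0.001] F bed [-0.7 -9.1  1.3] Tq bed [-1.282  0.508 -0.013] gap 0.3 grip 4.5 q [0.16 0.64 1.62 0.03 1.41 0.03]
time: 5.57
position: [511.8, 132.3, 86.8]
tcp_rot: [[-0.11, 0.86, -0.498], [0.994, 0.1, -0.048], [0.008, -0.5, -0.866]]
force: [1.1, 14.1, 1.6]
finger_gap: 0.1
grip_force: 6.8
t 5.57 bed pos [ -7.  -56.   33.3] bed relrot [-0.008  0.     0.001] F bed [ -1.5 -13.9   2.7] Tq bed [-2.029e+00  5.530e-01  1.000e-03] gap 0.1 grip 6.8 q [0.15 0.64 1.62 0.03 1.41 0.03]
```

```bash
python3 -m creep '[-0.3,4,0,0,0,0,0, -0.8,8,0,0.005,0,0,0, 10,1,17.5,0,0,0,0, 15,1.5,26,0,0,0,0, 15,1.5,26,0,0,0,0, 15,1.5,26,0,0,0,20, 5,0.5,9,0,0,0,60, 0,0,0,0,0,0,85]'; python3 go.py 60 41 150 1.03 12
python3 - <<'E'
from h import *
from plant import viewer
for n in ("scene","top"):
    f=viewer.grab_frame(n);np.savez(n+"3.npz",**f);cv2.imwrite(f"pics/{n}3.png",f["frame"][:,:,::-1])
E
```

```text
time: 6.23
position: [573.2, 145.9, 193.8]
tcp_rot: [[-0.114, 0.863, -0.493], [0.993, 0.101, -0.053], [0.004, -0.496, -0.869]]
force: [0.3, -1.2, -0.5]
finger_gap: 35.5
grip_force: 0.0
t 6.23 bed pos [ -7.7 -62.5 157.2] bed relrot [-0.003  0.005  0.003] F bed [-0.3  1.2 -0.3] Tq bed [ 0.017  0.205 -0.004] gap 35.5 grip 0.0 q [0.16 0.61 1.41 0.03 1.64 0.04]
delta [ -50.1 -109.9   27.6] rot [0.505 0.061 0.892] per row [-4.18 -9.16  2.3 ] [0.0421 0.0051 0.0744]
```

```bash
python3 -m creep '[-4.2,-9.2,2.3,0.042,0.005,0.0744,85, -4.2,-9.2,2.3,0.042,0.005,0.0744,85, -4.2,-9.2,2.3,0.042,0.005,0.0744,85, -4.2,-9.2,2.3,0.042,0.005,0.0744,85, -4.2,-9.2,2.3,0.042,0.005,0.0744,85, -4.2,-9.2,2.3,0.042,0.005,0.0744,85, -4.2,-9.2,2.3,0.042,0.005,0.0744,85, -4.2,-9.2,2.3,0.042,0.005,0.0744,85, -4.2,-9.2,2.3,0.042,0.005,0.0744,85, -4.2,-9.2,2.3,0.042,0.005,0.0744,85, -4.2,-9.2,2.3,0.042,0.005,0.0744,85, -4.2,-9.2,2.3,0.042,0.005,0.0744,85, 0,0,0,0,0,0,85, 0,0,0,0,0,0,85]'; python3 go.py 60 41 104 1.03 5
python3 - <<'E'
from h import *
from plant import viewer
I=[]
for n,u,v in (("scene",235,175),("top",195,140)):
    f=viewer.grab_frame(n);np.savez(n+"4.npz",**f);I.append(cv2.resize(f["frame"][v:v+75,u:u+100],(400,300),interpolation=cv2.INTER_CUBIC)[:,:,::-1])
cv2.imwrite("pics/c4.png",cv2.convertScaleAbs(np.hstack(I),alpha=1.3))
E
```

```text
time: 7.5
position: [518.6, 35.6, 217.2]
tcp_rot: [[-0.793, 0.344, -0.502], [0.43, 0.901, -0.061], [0.431, -0.265, -0.863]]
force: [1.4, 0.5, -0.9]
finger_gap: 85.3
grip_force: 0.0
t 7.5 bed pos [ 61.8  40.8 144.1] bed relrot [ 0.    -0.008  1.028] F bed [-1.7 -0.3 -0. ] Tq bed [-0.014  0.237  0.001] gap 85.3 grip 0.0 q [ 0.02  0.47  1.59 -0.05  1.62 -1.12]
delta [-18.4  -2.3 -35.6] rot [ 0.006 -0.006  0.   ] per row [-3.68 -0.45 -7.12] [ 0.0011 -0.0012  0.    ]
```

View pics/c4.png

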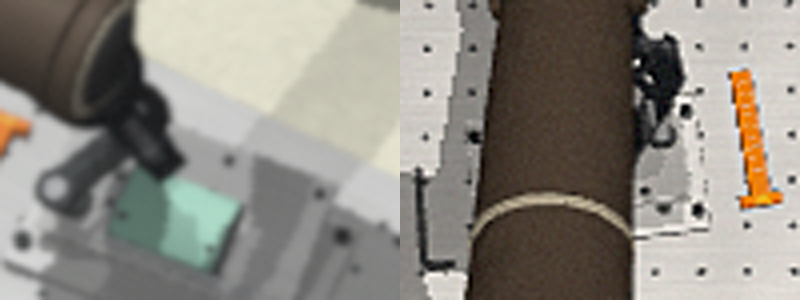

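The housing, in the left view, now sits at the stop end. Its right-hand corner moved about 9 px, which is roughly 30 mm. The jaws hover over the knob, so I'll descend and grip.

```bash
python3 -m creep '[-3.7,-0.5,-7.1,0.001,-0.001,0,85, -3.7,-0.5,-7.1,0.001,-0.001,0,85, -3.7,-0.5,-7.1,0.001,-0.001,0,85, -3.7,-0.5,-7.1,0.001,-0.001,0,85, -3.7,-0.5,-7.1,0.001,-0.001,0,85, 0,0,0,0,0,0,85, 0,0,0,0,0,0,85]' 30; python3 go.py 60 41 101 1.03 5
```

```text
time: 8.18
position: [501.3, 33.3, 182.9]
tcp_rot: [[-0.798, 0.344, -0.495], [0.425, 0.903, -0.058], [0.428, -0.257, -0.867]]
force: [0.8, 0.2, -0.0]
finger_gap: 84.9
grip_force: 0.0
t 8.18 bed pos [ 59.7  41.2 105.7] bed relrot [2.000e-03 1.000e-03 1.032e+00] F bed [-0.7 -0.1  0.4] Tq bed [0.    0.241 0.053] gap 84.9 grip 0.0 q [ 0.01  0.47  1.65 -0.05  1.54 -1.12]
delta [-2.6 -0.1 -3.9] rot [-0.     0.001 -0.003] per row [-0.52 -0.02 -0.79] [-0.0001  0.0003 -0.0005]
```

```bash
python3 -m creep '[-1,0,-2,0,0,0,60, 0,0,0,0,0,0,55, 0,0,0,0,0,0,45, 0,0,0,0,0,0,45, 0,0,0,0,0,0,40, 0,0,0,0,0,0,40, 0,0,0,0,0,0,40, 0,0,0,0,0,0,40]' 30; python3 go.py
python3 - <<'E'
# arc rows: chord displacements of knob in world for theta 1.03 -> 0 in 18 rows, and rot/row
import numpy as np
from go import B
t=np.linspace(1.03,0.03,11);k=np.stack([-13+85*np.sin(t),85-85*np.cos(t),0*t],1)
print(np.diff(k@B.T,axis=0).round(2).tolist(), (-B[:,2]*.1).round(4))
E
```

```text
time: 8.85
position: [501.6, 33.5, 182.0]
tcp_rot: [[-0.799, 0.345, -0.493], [0.425, 0.903, -0.057], [0.426, -0.255, -0.868]]
force: [1.9, 0.9, 2.3]
finger_gap: 49.3
grip_force: 31.7
t 8.85 bed pos [ 59.   41.  105.1] bed relrot [0.003 0.004 1.033] F bed [-0.6 -0.7  3. ] Tq bed [-0.154  0.248  0.072] gap 49.3 grip 31.7 q [ 0.01  0.47  1.66 -0.05  1.53 -1.12]
t 8.85 bed pos [ 59.   41.  105.1] bed relrot [0.003 0.004 1.033] F bed [-0.6 -0.7  3. ] Tq bed [-0.154  0.248  0.072] gap 49.3 grip 31.7 q [ 0.01  0.47  1.66 -0.05  1.53 -1.12]
[[3.27, 7.48, -2.37], [3.92, 7.04, -2.71], [4.52, 6.53, -3.02], [5.08, 5.96, -3.3], [5.59, 5.32, -3.55], [6.04, 4.64, -3.77], [6.43, 3.91, -3.95], [6.76, 3.13, -4.08], [7.02, 2.33, -4.18], [7.21, 1.51, -4.23]] [-0.0497 -0.0057 -0.0866]
```

```bash
python3 -m creep '[3.3,7.5,-2.4,-0.05,-0.0057,-0.0866,40, 3.9,7,-2.7,-0.05,-0.0057,-0.0866,40, 4.5,6.5,-3,-0.05,-0.0057,-0.0866,40, 5.1,6,-3.3,-0.05,-0.0057,-0.0866,40, 5.6,5.3,-3.5,-0.05,-0.0057,-0.0866,40]'; python3 go.py 32.1 10.1 105 0.53 1
```

```text
time: 9.27
position: [523.3, 64.7, 167.4]
tcp_rot: [[-0.532, 0.686, -0.496], [0.81, 0.583, -0.063], [0.246, -0.435, -0.866]]
force: [-0.8, -2.9, 5.1]
finger_gap: 49.0
grip_force: 31.9
t 9.27 bed pos [ 30.   12.5 105. ] bed relrot [ 0.006 -0.001  0.526] F bed [3.6 2.8 3.9] Tq bed [ 0.296  0.058 -0.079] gap 49.0 grip 31.9 q [ 0.06  0.53  1.6  -0.03  1.54 -0.57]
delta [-2.1  2.2  1.1] rot [0.007 0.001 0.001] per row [-2.11  2.21  1.06] [0.0074 0.001  0.0007]
```

```bash
python3 -m creep '[6,4.6,-3.8,-0.05,-0.0057,-0.0866,40, 6.4,3.9,-3.9,-0.05,-0.0057,-0.0866,40, 6.7,3.1,-4.1,-0.05,-0.0057,-0.0866,40, 7,2.3,-4.2,-0.05,-0.0057,-0.0866,40]'; python3 go.py -13 0 105 0 1;  python3 -m creep '[3.6,0.9,-2.1,-0.025,-0.003,-0.0433,40, 1.8,0.3,-1.0,-0.012,-0.0015,-0.022,40, 0,0,0,0,0,0,40]'; python3 go.py -13 0 105 0 1
```

```text
time: 9.6
position: [549.6, 78.6, 151.5]
tcp_rot: [[-0.224, 0.838, -0.497], [0.973, 0.221, -0.064], [0.056, -0.498, -0.865]]
force: [-1.4, -2.1, 5.5]
finger_gap: 49.2
grip_force: 31.9
t 9.6 bed pos [ -2.    1.7 105. ] bed relrot [ 0.007 -0.002  0.125] F bed [4.2 1.9 4. ] Tq bed [ 0.333  0.026 -0.08 ] gap 49.2 grip 31.9 q [ 0.08  0.6   1.53 -0.03  1.54 -0.16]
delta [ 9.3  2.8 -5.5] rot [-0.056 -0.008 -0.112] per row [ 9.26  2.77 -5.54] [-0.0556 -0.0084 -0.1123]
time: 9.85
position: [555.5, 79.8, 148.0]
tcp_rot: [[-0.163, 0.853, -0.496], [0.986, 0.152, -0.063], [0.021, -0.5, -0.866]]
force: [1.2, -1.8, 4.4]
finger_gap: 48.9
grip_force: 31.9
t 9.85 bed pos [ -9.    1.2 105. ] bed relrot [ 0.007 -0.     0.055] F bed [1.4 1.9 4.3] Tq bed [ 0.286  0.155 -0.066] gap 48.9 grip 31.9 q [ 0.08  0.61  1.51 -0.02  1.54 -0.08]
delta [ 3.3  1.6 -2. ] rot [-0.021 -0.003 -0.051] per row [ 3.31  1.58 -2.04] [-0.0213 -0.0026 -0.0507]
```

```bash
python3 -m creep '[0.9,0.1,-0.5,-0.006,-0.0007,-0.0104,40, 0.9,0.1,-0.5,-0.006,-0.0007,-0.0104,40, 0.9,0.1,-0.5,-0.006,-0.0007,-0.0104,40, 0,0,0,0,0,0,40]'; python3 go.py;  python3 -m creep '[0.9,0.1,-0.5,-0.006,-0.0007,-0.0104,40, 0.9,0.1,-0.5,-0.006,-0.0007,-0.0104,40, 0,0,0,0,0,0,40]'; python3 go.py -13 0 105 0 1
```

```text
time: 10.18
position: [558.0, 80.2, 146.5]
tcp_rot: [[-0.132, 0.858, -0.496], [0.991, 0.116, -0.063], [0.003, -0.5, -0.866]]
force: [1.8, -3.5, 4.7]
finger_gap: 49.3
grip_force: 32.1
t 10.18 bed pos [-11.9   1.  105. ] bed relrot [ 0.007 -0.     0.018] F bed [1.1 3.7 4.8] Tq bed [ 0.524  0.033 -0.09 ] gap 49.3 grip 32.1 q [ 0.08  0.62  1.5  -0.02  1.54 -0.05]
time: 10.43
position: [558.4, 80.2, 146.2]
tcp_rot: [[-0.112, 0.859, -0.5], [0.994, 0.092, -0.064], [-0.009, -0.504, -0.864]]
force: [-1.7, -4.9, 8.6]
finger_gap: 49.5
grip_force: 32.1
t 10.43 bed pos [-12.4   1.  105. ] bed relrot [ 0.007 -0.004 -0.006] F bed [6.2 4.7 6.4] Tq bed [ 0.559 -0.426 -0.055] gap 49.5 grip 32.1 q [ 0.08  0.62  1.5  -0.02  1.55 -0.02]
delta [ 0.4  1.1 -0.3] rot [ 0.009 -0.003  0.001] per row [ 0.4   1.09 -0.26] [ 0.009  -0.0032  0.0015]
```

```bash
python3 -m creep '[0.9,0.1,-0.5,0,0,0,40, 0.9,0.1,-0.5,0,0,0,40, 0,0,0,0,0,0,40]'; python3 go.py; python3 -m creep '[0.9,0.1,-0.5,0,0,0,40, 0,0,0,0,0,0,40]'; python3 go.py
```

```text
time: 10.68
position: [558.7, 80.3, 146.0]
tcp_rot: [[-0.112, 0.857, -0.503], [0.994, 0.092, -0.064], [-0.009, -0.507, -0.862]]
force: [-7.1, -4.6, 12.2]
finger_gap: 49.2
grip_force: 32.5
t 10.68 bed pos [-12.8   1.  105. ] bed relrot [ 0.007 -0.009 -0.005] F bed [12.6  3.8  6.8] Tq bed [ 0.588 -0.887 -0.052] gap 49.2 grip 32.5 q [ 0.08  0.63  1.5  -0.02  1.55 -0.02]
time: 10.85
position: [558.8, 80.3, 145.9]
tcp_rot: [[-0.112, 0.856, -0.505], [0.994, 0.092, -0.064], [-0.009, -0.509, -0.861]]
force: [-8.9, -4.1, 13.7]
finger_gap: 49.4
grip_force: 32.7
t 10.85 bed pos [-12.9   1.  104.9] bed relrot [ 0.007 -0.011 -0.005] F bed [14.9  3.1  7.3] Tq bed [ 0.557 -1.182 -0.058] gap 49.4 grip 32.7 q [ 0.08  0.63  1.49 -0.02  1.55 -0.02]
```

The arm is at its stop: 15 N of resistance with the knob at bed x -12.9. I'll ease off and start screwing clockwise.

```bash
python3 -m creep '[-1.7,-0.2,1,0,0,0,40, -0.06,-0.007,-0.1,-0.0596,-0.0068,-0.1039,40, -0.06,-0.007,-0.1,-0.0596,-0.0068,-0.1039,40, -0.06,-0.007,-0.1,-0.0596,-0.0068,-0.1039,40, -0.06,-0.007,-0.1,-0.0596,-0.0068,-0.1039,40, -0.06,-0.007,-0.1,-0.0596,-0.0068,-0.1039,40, -0.06,-0.007,-0.1,-0.0596,-0.0068,-0.1039,40, -0.06,-0.007,-0.1,-0.0596,-0.0068,-0.1039,40, -0.06,-0.007,-0.1,-0.0596,-0.0068,-0.1039,40]'; python3 go.py
```

```text
time: 11.6
position: [557.0, 80.5, 145.9]
tcp_rot: [[0.639, 0.578, -0.508], [0.642, -0.764, -0.062], [-0.424, -0.286, -0.859]]
force: [-6.4, -2.1, 12.4]
finger_gap: 49.0
grip_force: 32.3
t 11.6 bed pos [-11.4   0.6 104. ] bed relrot [ 0.01 -0.01 -0.97] F bed [11.9  1.3  7.4] Tq bed [ 0.725 -1.245  0.114] gap 49.0 grip 32.3 q [ 0.08  0.63  1.5  -0.02  1.55  0.94]
```

```bash
python3 -m creep '[-0.86,-0.1,0.5,0,0,0,40, -0.06,-0.007,-0.1,-0.0596,-0.0068,-0.1039,40, -0.06,-0.007,-0.1,-0.0596,-0.0068,-0.1039,40, -0.06,-0.007,-0.1,-0.0596,-0.0068,-0.1039,40, -0.06,-0.007,-0.1,-0.0596,-0.0068,-0.1039,40, -0.06,-0.007,-0.1,-0.0596,-0.0068,-0.1039,40, -0.06,-0.007,-0.1,-0.0596,-0.0068,-0.1039,40, -0.06,-0.007,-0.1,-0.0596,-0.0068,-0.1039,40, -0.06,-0.007,-0.1,-0.0596,-0.0068,-0.1039,40, -0.06,-0.007,-0.1,-0.0596,-0.0068,-0.1039,40, -0.06,-0.007,-0.1,-0.0596,-0.0068,-0.1039,40, -0.06,-0.007,-0.1,-0.0596,-0.0068,-0.1039,40, -0.06,-0.007,-0.1,-0.0596,-0.0068,-0.1039,40, -0.06,-0.007,-0.1,-0.0596,-0.0068,-0.1039,40, -0.06,-0.007,-0.1,-0.0596,-0.0068,-0.1039,40, 0,0,0,0,0,0,40]'; python3 go.py
```

```text
time: 12.93
position: [556.2, 82.6, 144.4]
tcp_rot: [[0.503, -0.702, -0.504], [-0.829, -0.557, -0.05], [-0.246, 0.443, -0.862]]
force: [-3.4, 1.7, 9.5]
finger_gap: 49.2
grip_force: 32.2
t 12.93 bed pos [-11.6  -1.5 102.5] bed relrot [ 0.008 -0.013 -2.647] F bed [ 7.5 -2.1  6.6] Tq bed [-0.207 -0.918 -0.055] gap 49.2 grip 32.2 q [ 0.08  0.62  1.5  -0.01  1.55  2.62]
```

```bash
python3 -m creep '[0,0,0,0,0,0,85, 0,0,0,0,0,0,85, 0,0,0,0,0,0,85, 0,0,0,0,0,0,85, 0,0,0,0,0,0,85]'; python3 go.py -11.5 -0.5 102 2.65 44; python3 -m creep '[0,0,0,0.0596,0.0068,0.1039,85, 0,0,0,0.0596,0.0068,0.1039,85, 0,0,0,0.0596,0.0068,0.1039,85, 0,0,0,0.0596,0.0068,0.1039,85, 0,0,0,0.0596,0.0068,0.1039,85, 0,0,0,0.0596,0.0068,0.1039,85, 0,0,0,0.0596,0.0068,0.1039,85, 0,0,0,0.0596,0.0068,0.1039,85, 0,0,0,0.0596,0.0068,0.1039,85, 0,0,0,0.0596,0.0068,0.1039,85, 0,0,0,0.0596,0.0068,0.1039,85, 0,0,0,0.0596,0.0068,0.1039,85, 0,0,0,0.0596,0.0068,0.1039,85, 0,0,0,0.0596,0.0068,0.1039,85, 0,0,0,0.0596,0.0068,0.1039,85, 0,0,0,0.0596,0.0068,0.1039,85, 0,0,0,0.0596,0.0068,0.1039,85, 0,0,0,0.0596,0.0068,0.1039,85, 0,0,0,0.0596,0.0068,0.1039,85, 0,0,0,0.0596,0.0068,0.1039,85]'; python3 go.py -11.5 -0.5 102 2.65 24
```

```text
time: 13.35
position: [558.0, 81.1, 142.2]
tcp_rot: [[0.508, -0.702, -0.5], [-0.826, -0.561, -0.052], [-0.244, 0.439, -0.865]]
force: [-0.2, -0.2, -0.0]
finger_gap: 84.9
grip_force: 0.0
t 13.35 bed pos [-1.410e+01  1.000e-01  1.014e+02] bed relrot [ 2.000e-03 -7.000e-03 -2.644e+00] F bed [ 0.2  0.2 -0.1] Tq bed [0.022 0.238 0.027] gap 84.9 grip 0.0 q [ 0.07  0.63  1.5  -0.01  1.54  2.61]
delta [-2.   0.4  1.9] rot [-0.497 -0.057 -0.854] per row [-0.05  0.01  0.04] [-0.0113 -0.0013 -0.0194]
time: 15.02
position: [558.2, 81.0, 142.5]
tcp_rot: [[0.091, 0.863, -0.498], [0.988, -0.139, -0.061], [-0.122, -0.486, -0.865]]
force: [-1.0, -0.6, 0.1]
finger_gap: 84.6
grip_force: 0.0
t 15.02 bed pos [-14.1   0.2 101.7] bed relrot [ 0.005 -0.001 -0.238] F bed [ 1.   0.5 -0.5] Tq bed [ 0.011  0.257 -0.042] gap 84.6 grip 0.0 q [ 0.08  0.63  1.5  -0.02  1.54  0.21]
delta [-2.2  0.5  1.6] rot [1.437 0.17  2.5  ] per row [-0.09  0.02  0.07] [0.0599 0.0071 0.1042]
```

```bash
python3 -m creep '[-0.8,0.1,0.6,0.0596,0.0068,0.1039,85, -0.8,0.1,0.6,0.0596,0.0068,0.1039,85, 0,0,0,0.0596,0.0068,0.1039,85, 0,0,0,0.0596,0.0068,0.1039,85, 0,0,0,0.0596,0.0068,0.1039,85, 0,0,0,0.0596,0.0068,0.1039,85, 0,0,0,0.0596,0.0068,0.1039,85, 0,0,0,0.0596,0.0068,0.1039,85, 0,0,0,0.0596,0.0068,0.1039,85, 0,0,0,0.0596,0.0068,0.1039,85, 0,0,0,0.0596,0.0068,0.1039,85, 0,0,0,0.0596,0.0068,0.1039,85, 0,0,0,0.0596,0.0068,0.1039,85, 0,0,0,0.0596,0.0068,0.1039,85, 0,0,0,0.0596,0.0068,0.1039,85, 0,0,0,0.0596,0.0068,0.1039,85, 0,0,0,0.0596,0.0068,0.1039,85, 0,0,0,0.0596,0.0068,0.1039,85, 0,0,0,0.0596,0.0068,0.1039,85, 0,0,0,0.0596,0.0068,0.1039,85]'; python3 -m creep '[0,0,0,0.0596,0.0068,0.1039,85, 0,0,0,0.0596,0.0068,0.1039,85, 0,0,0,0.0596,0.0068,0.1039,80, 0,0,0,0,0,0,60, 0,0,0,0,0,0,40, 0,0,0,0,0,0,40, 0,0,0,0,0,0,40, 0,0,0,0,0,0,40, 0,0,0,0,0,0,40]' 30; python3 go.py -12.2 -0.3 102 2.65 1
```

```text
time: 16.68
position: [556.6, 81.2, 143.7]
tcp_rot: [[-0.654, -0.573, -0.493], [-0.635, 0.771, -0.054], [0.411, 0.278, -0.868]]
force: [0.7, -0.5, -0.8]
finger_gap: 85.1
grip_force: 0.0
time: 17.43
position: [556.6, 81.4, 144.1]
tcp_rot: [[-0.416, -0.763, -0.494], [-0.862, 0.504, -0.052], [0.289, 0.405, -0.868]]
force: [-0.1, 0.1, 1.3]
finger_gap: 49.5
grip_force: 31.5
t 17.43 bed pos [-12.   -0.3 102.4] bed relrot [0.003 0.006 2.514] F bed [ 0.7 -0.1  1.1] Tq bed [-0.042  0.102 -0.079] gap 49.5 grip 31.5 q [ 0.08  0.62  1.51 -0.01  1.53 -2.55]
delta [-0.   0.  -0.4] rot [0.063 0.01  0.12 ] per row [-0.    0.03 -0.43] [0.0635 0.0103 0.1196]
```

```bash
python3 -m creep '[-0.06,-0.007,-0.1,-0.0596,-0.0068,-0.1039,40, -0.06,-0.007,-0.1,-0.0596,-0.0068,-0.1039,40, -0.06,-0.007,-0.1,-0.0596,-0.0068,-0.1039,40, -0.06,-0.007,-0.1,-0.0596,-0.0068,-0.1039,40, -0.06,-0.007,-0.1,-0.0596,-0.0068,-0.1039,40, -0.06,-0.007,-0.1,-0.0596,-0.0068,-0.1039,40, -0.06,-0.007,-0.1,-0.0596,-0.0068,-0.1039,40, -0.06,-0.007,-0.1,-0.0596,-0.0068,-0.1039,40, -0.06,-0.007,-0.1,-0.0596,-0.0068,-0.1039,40, -0.06,-0.007,-0.1,-0.0596,-0.0068,-0.1039,40, -0.06,-0.007,-0.1,-0.0596,-0.0068,-0.1039,40, -0.06,-0.007,-0.1,-0.0596,-0.0068,-0.1039,40, -0.06,-0.007,-0.1,-0.0596,-0.0068,-0.1039,40, -0.06,-0.007,-0.1,-0.0596,-0.0068,-0.1039,40, -0.06,-0.007,-0.1,-0.0596,-0.0068,-0.1039,40, -0.06,-0.007,-0.1,-0.0596,-0.0068,-0.1039,40, -0.06,-0.007,-0.1,-0.0596,-0.0068,-0.1039,40, -0.06,-0.007,-0.1,-0.0596,-0.0068,-0.1039,40, -0.06,-0.007,-0.1,-0.0596,-0.0068,-0.1039,40, -0.06,-0.007,-0.1,-0.0596,-0.0068,-0.1039,40]'; python3 go.py
python3 -m creep '[-0.06,-0.007,-0.1,-0.0596,-0.0068,-0.1039,40, -0.06,-0.007,-0.1,-0.0596,-0.0068,-0.1039,40, -0.06,-0.007,-0.1,-0.0596,-0.0068,-0.1039,40, -0.06,-0.007,-0.1,-0.0596,-0.0068,-0.1039,40, -0.06,-0.007,-0.1,-0.0596,-0.0068,-0.1039,40, -0.06,-0.007,-0.1,-0.0596,-0.0068,-0.1039,40, -0.06,-0.007,-0.1,-0.0596,-0.0068,-0.1039,40, -0.06,-0.007,-0.1,-0.0596,-0.0068,-0.1039,40, -0.06,-0.007,-0.1,-0.0596,-0.0068,-0.1039,40, -0.06,-0.007,-0.1,-0.0596,-0.0068,-0.1039,40, -0.06,-0.007,-0.1,-0.0596,-0.0068,-0.1039,40, -0.06,-0.007,-0.1,-0.0596,-0.0068,-0.1039,40]'; python3 go.py
```

```text
time: 19.1
position: [555.5, 81.2, 142.2]
tcp_rot: [[-0.209, 0.843, -0.496], [0.977, 0.206, -0.062], [0.05, -0.497, -0.866]]
force: [0.2, 0.5, 0.9]
finger_gap: 49.2
grip_force: 31.6
t 19.1 bed pos [-12.   -0.3 100.1] bed relrot [0.005 0.    0.11 ] F bed [ 0.2 -0.5  0.9] Tq bed [-0.035  0.187  0.079] gap 49.2 grip 31.6 q [ 0.08  0.62  1.51 -0.02  1.53 -0.14]
time: 20.1
position: [554.8, 81.1, 141.0]
tcp_rot: [[0.806, 0.315, -0.501], [0.332, -0.942, -0.058], [-0.49, -0.119, -0.864]]
force: [0.6, -0.0, 1.7]
finger_gap: 49.2
grip_force: 31.6
t 20.1 bed pos [-12.   -0.2  98.7] bed relrot [ 0.004 -0.003 -1.33 ] F bed [0.3 0.1 1.7] Tq bed [0.059 0.153 0.085] gap 49.2 grip 31.6 q [ 0.08  0.62  1.51 -0.02  1.54  1.3 ]
```

```bash
python3 -m creep '[-0.06,-0.007,-0.1,-0.0596,-0.0068,-0.1039,40, -0.06,-0.007,-0.1,-0.0596,-0.0068,-0.1039,40, -0.06,-0.007,-0.1,-0.0596,-0.0068,-0.1039,40, -0.06,-0.007,-0.1,-0.0596,-0.0068,-0.1039,40, -0.06,-0.007,-0.1,-0.0596,-0.0068,-0.1039,40]'; python3 go.py
python3 -m creep '[-0.06,-0.007,-0.1,-0.0596,-0.0068,-0.1039,40, -0.06,-0.007,-0.1,-0.0596,-0.0068,-0.1039,40, -0.06,-0.007,-0.1,-0.0596,-0.0068,-0.1039,40, -0.06,-0.007,-0.1,-0.0596,-0.0068,-0.1039,40, -0.06,-0.007,-0.1,-0.0596,-0.0068,-0.1039,40, -0.06,-0.007,-0.1,-0.0596,-0.0068,-0.1039,40]'; python3 go.py
```

```text
time: 20.52
position: [554.5, 81.1, 140.5]
tcp_rot: [[0.843, -0.196, -0.501], [-0.258, -0.965, -0.055], [-0.472, 0.176, -0.864]]
force: [0.8, 0.8, 1.6]
finger_gap: 49.0
grip_force: 31.6
t 20.52 bed pos [-12.   -0.2  98.2] bed relrot [ 0.003 -0.005 -1.93 ] F bed [ 0.1 -0.7  1.8] Tq bed [0.051 0.099 0.038] gap 49.0 grip 31.6 q [ 0.08  0.62  1.51 -0.02  1.53  1.9 ]
time: 21.02
position: [554.2, 81.0, 140.0]
tcp_rot: [[0.504, -0.705, -0.499], [-0.83, -0.556, -0.052], [-0.24, 0.44, -0.865]]
force: [-0.0, 0.6, 1.8]
finger_gap: 49.0
grip_force: 31.6
t 21.02 bed pos [-11.9  -0.2  97.5] bed relrot [ 1.00e-03 -7.00e-03 -2.65e+00] F bed [ 0.9 -0.6  1.6] Tq bed [-0.008  0.098  0.132] gap 49.0 grip 31.6 q [ 0.08  0.62  1.52 -0.01  1.53  2.62]
```

```bash
python3 -m creep '[0,0,0,0,0,0,85, 0,0,0,0,0,0,85, 0,0,0,0,0,0,85, 0,0,0,0,0,0,85, 0,0,0,0.0596,0.0068,0.1039,85, 0,0,0,0.0596,0.0068,0.1039,85, 0,0,0,0.0596,0.0068,0.1039,85, 0,0,0,0.0596,0.0068,0.1039,85, 0,0,0,0.0596,0.0068,0.1039,85, 0,0,0,0.0596,0.0068,0.1039,85, 0,0,0,0.0596,0.0068,0.1039,85, 0,0,0,0.0596,0.0068,0.1039,85, 0,0,0,0.0596,0.0068,0.1039,85, 0,0,0,0.0596,0.0068,0.1039,85, 0,0,0,0.0596,0.0068,0.1039,85, 0,0,0,0.0596,0.0068,0.1039,85, 0,0,0,0.0596,0.0068,0.1039,85, 0,0,0,0.0596,0.0068,0.1039,85, 0,0,0,0.0596,0.0068,0.1039,85, 0,0,0,0.0596,0.0068,0.1039,85]'; python3 -m creep '[0,0,0,0.0596,0.0068,0.1039,85, 0,0,0,0.0596,0.0068,0.1039,85, 0,0,0,0.0596,0.0068,0.1039,85, 0,0,0,0.0596,0.0068,0.1039,85, 0,0,0,0.0596,0.0068,0.1039,85, 0,0,0,0.0596,0.0068,0.1039,85, 0,0,0,0.0596,0.0068,0.1039,85, 0,0,0,0.0596,0.0068,0.1039,85, 0,0,0,0.0596,0.0068,0.1039,85, 0,0,0,0.0596,0.0068,0.1039,85, 0,0,0,0.0596,0.0068,0.1039,85, 0,0,0,0.0596,0.0068,0.1039,85, 0,0,0,0.0596,0.0068,0.1039,80, 0,0,0,0,0,0,60, 0,0,0,0,0,0,40, 0,0,0,0,0,0,40, 0,0,0,0,0,0,40, 0,0,0,0,0,0,40, 0,0,0,0,0,0,40]' 30; python3 go.py -12.2 -0.3 97.5 0.65 1
```

```text
time: 22.68
position: [554.1, 80.9, 139.6]
tcp_rot: [[0.477, 0.723, -0.499], [0.813, -0.579, -0.061], [-0.333, -0.377, -0.864]]
force: [-0.3, 0.5, -0.2]
finger_gap: 85.0
grip_force: 0.0
time: 24.27
position: [554.2, 81.0, 139.8]
tcp_rot: [[-0.716, 0.494, -0.493], [0.594, 0.802, -0.06], [0.366, -0.336, -0.868]]
force: [0.4, 0.4, 0.9]
finger_gap: 49.2
grip_force: 31.6
t 24.27 bed pos [-12.   -0.2  97.4] bed relrot [0.005 0.002 0.835] F bed [ 0.1 -0.3  1. ] Tq bed [-0.052  0.24  -0.066] gap 49.2 grip 31.6 q [ 0.08  0.62  1.52 -0.02  1.52 -0.86]
delta [ 0.2  0.1 -0. ] rot [-0.089 -0.007 -0.162] per row [ 0.19  0.11 -0.02] [-0.0888 -0.0067 -0.1621]
```

```bash
python3 -m creep '[-0.06,-0.007,-0.1,-0.0596,-0.0068,-0.1039,40, -0.06,-0.007,-0.1,-0.0596,-0.0068,-0.1039,40, -0.06,-0.007,-0.1,-0.0596,-0.0068,-0.1039,40, -0.06,-0.007,-0.1,-0.0596,-0.0068,-0.1039,40, -0.06,-0.007,-0.1,-0.0596,-0.0068,-0.1039,40, -0.06,-0.007,-0.1,-0.0596,-0.0068,-0.1039,40]'; python3 go.py
for i in 1; do python3 -m creep '[-0.06,-0.007,-0.1,-0.0596,-0.0068,-0.1039,40, -0.06,-0.007,-0.1,-0.0596,-0.0068,-0.1039,40, -0.06,-0.007,-0.1,-0.0596,-0.0068,-0.1039,40]'; python3 go.py; done
python3 -m creep '[-0.06,-0.007,-0.1,-0.0596,-0.0068,-0.1039,40, -0.06,-0.007,-0.1,-0.0596,-0.0068,-0.1039,40, -0.06,-0.007,-0.1,-0.0596,-0.0068,-0.1039,40]'; python3 go.py
```

```text
time: 24.77
position: [553.8, 80.9, 139.3]
tcp_rot: [[-0.209, 0.843, -0.496], [0.977, 0.206, -0.062], [0.05, -0.497, -0.866]]
force: [1.1, 0.6, 0.6]
finger_gap: 49.1
grip_force: 31.8
t 24.77 bed pos [-12.   -0.1  96.7] bed relrot [0.005 0.    0.11 ] F bed [-0.7 -0.5  1.1] Tq bed [-0.029  0.259  0.076] gap 49.1 grip 31.8 q [ 0.08  0.62  1.52 -0.02  1.53 -0.14]
time: 25.02
position: [553.7, 80.9, 139.0]
tcp_rot: [[0.101, 0.862, -0.497], [0.987, -0.151, -0.062], [-0.128, -0.484, -0.865]]
force: [-0.2, 0.2, 0.6]
finger_gap: 48.7
grip_force: 31.8
t 25.02 bed pos [-12.   -0.1  96.4] bed relrot [ 0.005 -0.001 -0.25 ] F bed [ 0.5 -0.2  0.5] Tq bed [0.044 0.265 0.087] gap 48.7 grip 31.8 q [ 0.08  0.62  1.52 -0.02  1.53  0.22]
time: 25.27
position: [553.5, 80.9, 138.9]
tcp_rot: [[0.396, 0.771, -0.499], [0.871, -0.487, -0.062], [-0.29, -0.41, -0.865]]
force: [0.6, -0.2, 1.7]
finger_gap: 49.4
grip_force: 32.0
t 25.27 bed pos [-11.9  -0.1  96.3] bed relrot [ 0.005 -0.001 -0.608] F bed [0.4 0.2 1.7] Tq bed [0.05  0.094 0.903] gap 49.4 grip 32.0 q [ 0.08  0.62  1.52 -0.02  1.53  0.58]
```

Torque has jumped from 0.09 to 0.9 N m, so the collar is on its stop. I'll nudge it a little more to confirm.

```bash
python3 -m creep '[0,0,0,-0.0298,-0.0034,-0.052,40, 0,0,0,-0.0298,-0.0034,-0.052,40, 0,0,0,0,0,0,40]' ; python3 go.py; python3 -m creep '[0,0,0,-0.0298,-0.0034,-0.052,40, 0,0,0,0,0,0,40]' ; python3 go.py
```

```text
time: 25.52
position: [553.5, 80.8, 138.9]
tcp_rot: [[0.484, 0.719, -0.499], [0.808, -0.586, -0.061], [-0.336, -0.374, -0.864]]
force: [0.7, 0.3, 2.4]
finger_gap: 49.3
grip_force: 32.0
t 25.52 bed pos [-11.9  -0.1  96.2] bed relrot [ 0.005 -0.002 -0.726] F bed [ 0.6 -0.2  2.4] Tq bed [ 0.072  0.171 -0.055] gap 49.3 grip 32.0 q [ 0.08  0.62  1.52 -0.02  1.53  0.7 ]
time: 25.68
position: [553.5, 80.8, 138.8]
tcp_rot: [[0.525, 0.689, -0.5], [0.773, -0.632, -0.06], [-0.357, -0.354, -0.864]]
force: [0.5, -0.3, 2.4]
finger_gap: 49.5
grip_force: 32.1
t 25.68 bed pos [-11.9  -0.1  96.2] bed relrot [ 0.005 -0.002 -0.784] F bed [0.8 0.3 2.3] Tq bed [0.039 0.074 0.044] gap 49.5 grip 32.1 q [ 0.08  0.62  1.52 -0.02  1.53  0.75]
```

```bash
python3 -m creep '[0,0,0,0,0,0,40, 0,0,0,0,0,0,40]' 60; for i in 1 2 3 4 5 6; do python3 -m creep '[0,0,0,-0.0298,-0.0034,-0.052,40]' >/dev/null; python3 go.py|cut -c1-140; done
```

```text
time: 25.85
position: [553.5, 80.9, 138.9]
tcp_rot: [[0.525, 0.69, -0.499], [0.773, -0.632, -0.06], [-0.357, -0.354, -0.864]]
force: [0.9, -0.2, 4.1]
finger_gap: 48.4
grip_force: 61.6
t 25.93 bed pos [-11.9  -0.1  96.3] bed relrot [ 0.004 -0.002 -0.843] F bed [ 0.9 -1.1  2.5] Tq bed [0.04  0.079 0.885] gap 48.7 grip 61.4 q
t 26.02 bed pos [-11.9  -0.1  96.3] bed relrot [ 0.004 -0.002 -0.904] F bed [1.3 0.5 2.6] Tq bed [0.099 0.081 1.851] gap 48.7 grip 61.5 q [ 
t 26.1 bed pos [-11.6   0.   96.2] bed relrot [ 0.005 -0.003 -0.963] F bed [4.3 2.9 3.7] Tq bed [ 0.309 -0.34   1.512] gap 48.5 grip 61.7 q 
t 26.18 bed pos [-11.5   0.   96.2] bed relrot [ 0.006 -0.003 -1.021] F bed [-0.1 -1.1  4.5] Tq bed [-0.28   0.671  1.296] gap 48.6 grip 62.
t 26.27 bed pos [-11.9  -0.2  96.2] bed relrot [ 0.004 -0.003 -1.084] F bed [0.9 1.1 3.3] Tq bed [1.000e-03 1.580e-01 1.639e+00] gap 48.8 gr
t 26.35 bed pos [-11.8  -0.2  96.2] bed relrot [ 0.005 -0.003 -1.143] F bed [7.1 2.2 3.2] Tq bed [ 0.462 -0.806  1.068] gap 49.0 grip 61.9 q
```

Hard stop confirmed: 1.0–1.9 N m with the pads slipping. Now I'll let go and retreat along the bed normal.

```bash
python3 -m creep '[0,0,0,0,0,0,85, 0,0,0,0,0,0,85, 0,0,0,0,0,0,85, 0,0,0,0,0,0,85, 0,0,0,0,0,0,85, 5,0.6,8.7,0,0,0,85, 10,1.1,17.3,0,0,0,85, 10,1.1,17.3,0,0,0,85, 10,1.1,17.3,0,0,0,85, 10,1.1,17.3,0,0,0,85, -8,-35,10,0,0,0,85, -8,-35,10,0,0,0,85, -8,-35,10,0,0,0,85, -8,-35,10,0,0,0,85, -8,-35,10,0,0,0,85, -8,-35,10,0,0,0,85, -8,-35,0,0,0,0,85, -8,-35,0,0,0,0,85, -8,-35,0,0,0,0,85, 0,0,0,0,0,0,85]'; python3 go.py
python3 - <<'E'
from h import *
from plant import viewer
I=[]
for n,u,v in (("scene",235,185),("top",200,145)):
    f=viewer.grab_frame(n);np.savez(n+"5.npz",**f);I.append(cv2.resize(f["frame"][v:v+75,u:u+100],(400,300),interpolation=cv2.INTER_CUBIC)[:,:,::-1])
cv2.imwrite("pics/c5.png",cv2.convertScaleAbs(np.hstack(I),alpha=1.3))
E
```

```text
time: 28.02
position: [524.9, -235.5, 277.6]
tcp_rot: [[0.737, 0.454, -0.5], [0.494, -0.868, -0.06], [-0.461, -0.203, -0.864]]
force: [-0.1, 0.6, -0.3]
finger_gap: 84.7
grip_force: 0.0
t 28.02 bed pos [113.1 310.9 184.2] bed relrot [ 0.005 -0.003 -1.152] F bed [-0.1 -0.6 -0.3] Tq bed [-0.045  0.254  0.045] gap 84.7 grip 0.0 q [-0.38  0.48  1.44 -0.24  1.7   0.69]
```

View pics/c5.png

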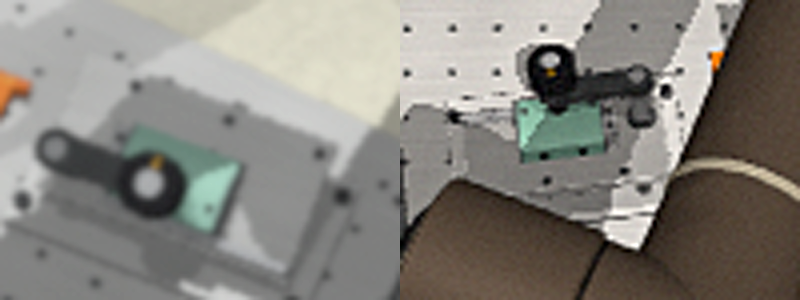

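The arm lies over the housing with the knob at left-crop (149,183) and right-crop (549,61). The housing is against the stop end. A quick numeric check before hand-in.

Run:
```python
from h import *
from go import B,p
from scipy.optimize import least_squares
S=dict(np.load("scene5.npz"));T=dict(np.load("top5.npz"))
W=lambda b:p[:3]+B@np.array(b,float)
K=least_squares(lambda x:np.array([*uv(S,x),*uv(T,x)])-[271.75,230.3,236.75,159.75],W([-13,0,100])).x
print("knob top bed",((K-p[:3])@B).round(1))
for b,m in(([30,-43,17],(295.25,225)),([-30,-43,32],(290,243))):print(np.round(uv(S,W(b)),1),m)
for b,m in(([30,-43,0],(200+122/4-.5,145+163/4-.5)),([30,43,0],(200+204/4-.5,145+155/4-.5))):print(np.round(uv(T,W(b)),1),m)
```

```text
t 28.12 bed pos [111.3 306.1 184.6] bed relrot [ 0.002 -0.004 -1.147] F bed [-0.7 -0.3  0.7] Tq bed [-0.018  0.224  0.047] gap 85.2 grip 0.0 q [-0.37  0.48  1.44 -0.24  1.7   0.69]
knob top bed [-1.290e+01  1.000e-01  1.007e+02]
[295.2 225.1] (295.25, 225)
[287.3 243.1] (290, 243)
[230.4 185.2] (230.0, 185.25)
[250.9 182.8] (250.5, 183.25)
```

```bash
python3 -c "
from plant import workorder
print(workorder.hand_in())"
```

```text
the job is handed in; nothing more can be done
None
```

The job is handed in: the housing is home against the side stop, the clamp arm is fully closed, the knob is screwed down to its hard stop, and the robot is clear after about 28 s of the 72 s allowed.

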